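Sort writing and sealing things

TASK

Sort the loose desk things: lay the fountain pen and the eraser flat in the wide lane of the pen tray, clear of each other, lay the stick of sealing wax flat in the open bay of the sealing box, and stand the brass wax seal upright inside that box by lowering it, brass foot down, through the round port in its top without the seal or the fingers touching the port's plate or rim. Leave the card case and the magnifying glass where they lie.

Things in the scene. Friction and masses are not known exactly. Their poses are not given: they have to be found in the camera images.
- pen_tray: Open walnut pen tray fixed to the desk, 128 x 262 x 25 mm, long along its y. Origin: centre of the underside, z up. Inner floor 5 mm above the desk, outer walls 25 mm high. A divider along y (19 mm high) parts two lanes: the WIDE lane, empty at the start, spans x -58 to +10 mm (centre x = -24 mm), y -126 to +126 mm; the narrow lane, x +14 to +58 mm, holds two pencils that are fixed there.
- sealing_box: Sealing box of dark wood fixed to the desk, 82 x 224 mm, long along its y. Origin: centre of the underside, z up. Its -y part is an open bay: inside x -35 to +35 mm, y -106 to +18 mm (centre y = -44 mm), cork floor 5 mm above the desk, walls 20 mm high. Its +y part (y +18 to +112 mm) is an enclosed housing 46 mm high with a round port in its top; inner floor also 5 mm above the desk.
- port_plate: Top plate of the housing, 82 x 94 x 6 mm, part of the sealing box (at its y = +65 mm), upper face 46 mm above the desk, with a brass ring 1.5 mm high round the port. Origin: on the axis of the port, at the plate's underside, 40 mm above the desk. The port is a round hole of 50 mm diameter.
- fountain_pen: Black fountain pen with a thin gold band, lying on the desk, 13 mm thick, 137 mm long along its y. Origin: on the underside at the middle of its length (with the pen as it lies at the start).
- eraser: Block eraser, white with a plain blue sleeve, lying flat, 20 x 44 x 12 mm (long along its y). Origin: centre of the underside.
- wax_stick: Square stick of sealing wax with one melted end (at -y), lying on the desk, 11 x 94 x 11 mm (long along its y). Origin: on the underside at the middle of its length. The full square part runs from y -38 to +47 mm.
- wax_seal: Wax seal standing upright: brass foot below, turned wooden handle above, round, 25 mm in diameter, 79 mm tall. Origin: centre of the underside of its foot, z up along its axis. Thickest in the uppermost 30 mm of the handle, where it is best gripped. Stood on the housing's floor its top is 84 mm above the desk, 38 mm above the plate.
- card_case: Bystander: slim silver card case lying flat, 63 x 96 x 9 mm. Origin: centre of the underside.
- magnifier: Bystander: reading glass with brass ring and turned dark handle lying flat, 81 x 174 x 16 mm, handle towards its -y. Origin: centre of the underside.
Mind the look-alikes: they are no part of the job. Leave any pink look-alike of the sealing_box alone.

How it is judged:
By the outcome, as a careful person would: the job done as asked, in the order asked, and still so for the second after the job is handed in, with the robot touching nothing.
It also fails if it takes over 104 s, if anything falls off the work surface, if the arm or the gripper's body presses on something with over 40 N, if the wrist force passes 120 N, or if a joint passes its speed limit or range.

ROBOT

A 6-joint arm with a two-finger parallel gripper is mounted at the origin on the work surface; the furniture and walls round the work are solid. World frame = base frame: x ahead of the robot, y to its left, z up, the work surface at z = 0. Lengths are in mm, angles in rad, forces in N, time in s.
With the tool pointing down it reaches from about 300 to 775 mm from the base axis. Payload 14.6 kg.
Tool frame: the origin (TCP) lies midway between the tips of the shut fingers; the grasp point (between the pads) lies 19 mm behind it; z points along the fingers, y is the direction in which the jaws open and shut (so a half turn about z gives the same grasp; the last joint's range is limited). The gripper opens to 94 mm and grips with 3 to 60 N. Pads are 16 mm wide; open, the fingers measure 119 mm over their backs; the gripper's body (75 mm by 177 mm) begins 78 mm behind the grasp point.
Start: joints at [1.185, 0.3, 1.521, -0, 1.321, -0.067], TCP at [172.382, 522.277, 205.446] pointing down, gripper open.
Joint ranges: [-3.03, 3.03], [-0.79, 2.21], [0.23, 2.52], [-1.04, 4.18], [0, 3.07], [-2.55, 2.55]. Speed limits (rad/s): [2.22, 2.22, 2.57, 3.14, 3.14, 3.14].

INTERFACE

Orientations are given as [roll, pitch, yaw] about the fixed x, y, z axes, in that order (R = Rz(yaw) Ry(pitch) Rx(roll)).
In Python, from cell import read_state, camera, get_calibration, sign_off gives the robot as it stands.
- The arm moves only by the tool carry_out, never from a script. Its argument "series" is a list of rows, each an object with "delta_pos": the shift along the world's x, y, z in mm, a list of three; "turn": the turn, a rotation vector about the world's x, y, z in rad, a list of three; "hand": the opening, from 0 (shut) to 1 (fully open). A call has 1 to 8 rows; each row is the pose to reach, as a shift and turn from the pose commanded when the call began; what a row does not reach only later rows make up. A row lasts 1/8 s, in which the tool goes at most 62.5 mm and 10.7 degrees, less where a joint would pass 70% of its speed; a pose out of reach is approached as far as the arm can. A call with a gripper value outside its range is refused whole. The fingers move at their own pace and stop on an object; "squeeze" is the grip in N (left out, the last holds). Time passes only in rows, so rows that repeat a pose let the fingers close. It gives the time, the measured TCP pose, the force and the opening at its end, in the units of the state.
- read_state(): the state, without advancing time (a new reading comes with each control period).
- camera(name): name is "side" or "top" or "wrist"; returns the picture (480x640x3 uint8, red, green, blue); there is no depth.
- get_calibration(name): a dict with "intrinsics" (3x3 intrinsics, pixels), "k1" (the pictures are not rectified: a ray, as slopes to the right and down, at radius r is drawn at 1 + k1 r^2 times it, then the intrinsics apply), "pose" (4x4, takes a point from camera to world coordinates). Camera axes: x right, y down, z forward; pixel columns grow to the right and rows downward; lengths in mm; the calibration is good to about 2 mm. A picture is of the moment at which its call begins: read the wrist's pose just before it. get_calibration takes no time and is no camera call; for the wrist camera it gives the pose at the moment of the call.
- sign_off(): hands the job in, once; it reports no verdict.
The state is a dict: "clock": time; "joints": joint angles; "qd": joint speeds; "effort": joint torques, N m; "eef_pos": TCP position; "eef_rot": TCP orientation; "wrist_force": force on the tool from outside, world axes, zero at the start; "moment": the same for the moment, N m; "finger_gap": finger opening in mm.
Only numpy, scipy, OpenCV 4.12 (cv2) and the standard library are available. Lean on these libraries where they do the work, as an engineer would, in place of code of your own. Each camera call takes 0.05 s, during which the arm holds its last target.

## Working session

There is one attempt and no reset: what is moved stays moved. The work goes in short steps, Python scripts to look and compute and a tool call to move; the robot and the scene stay as the last step left them, time stands still between calls to the robot, and variables do not carry over. Pictures are saved under pics/ and viewed, and the job is handed in when it is done.

Besides the shell and the picture viewer there is one more tool, called after "Call:" as a command line: name --argument value ..., lists and objects as JSON in quotes. carry_out: Moves the arm, as the interface text tells. Its arguments: {"type":"object","properties":{"series":{"type":"array"},"squeeze":{"type":"number"}},"required":["series"]}

```bash
mkdir -p pics; ls; python3 - <<'E'
from cell import *
import cv2
print(read_state())
for n in ["side","top","wrist"]:
    c=get_calibration(n); print(n,c)
    cv2.imwrite(f"pics/{n}0.png",camera(n)[:,:,::-1])
E
```

```text
pics
{'clock': 0.0, 'joints': array([ 1.18538906e+00,  3.00457651e-01,  1.52157497e+00,  3.83427012e-06,
        1.32070705e+00, -6.66013084e-02]), 'qd': array([ 0.00036922, -0.0018489 , -0.00017176, -0.00134282,  0.00257037,
        0.00103059]), 'effort': array([ 1.00079007e-03, -5.31803584e+01, -3.52741349e+01,  7.08603510e-02,
        2.43503298e-02, -1.34575030e-04]), 'eef_pos': array([172.29181439, 522.04133622, 204.8962951 ]), 'eef_rot': array([-3.14044842e+00, -8.00421329e-05,  2.82278570e+00]), 'wrist_force': array([ 0.58315102, -0.39081159, -0.54228634]), 'moment': array([-0.01530304, -0.03492237, -0.03573449]), 'finger_gap': 93.77503461406464}
side {'intrinsics': array([[436.67618479,   0.        , 314.95001295],
       [  0.        , 436.67618479, 241.53357568],
       [  0.        ,   0.        ,   1.        ]]), 'k1': -0.09158079321168221, 'pose': array([[ 8.46415797e-01, -2.87717609e-01,  4.48105877e-01,
        -9.80685569e+01],
       [-5.32509873e-01, -4.51487405e-01,  7.15955556e-01,
        -9.77669167e+02],
       [-3.67886119e-03, -8.44616896e-01, -5.35358539e-0
[... 521 characters left out ...]
1.10798735e-01, -9.93566486e-01,
         1.34503321e+03],
       [ 0.00000000e+00,  0.00000000e+00,  0.00000000e+00,
         1.00000000e+00]])}
wrist {'intrinsics': array([[364.81530411,   0.        , 314.93445604],
       [  0.        , 364.81530411, 238.90584029],
       [  0.        ,   0.        ,   1.        ]]), 'k1': -0.017032531257846154, 'pose': array([[ 3.14007309e-01,  9.16636941e-01,  2.47338086e-01,
         1.00672162e+02],
       [ 9.49418597e-01, -3.02633448e-01, -8.37694715e-02,
         5.46361120e+02],
       [-1.93341428e-03,  2.61131605e-01, -9.65301272e-01,
         3.85063768e+02],
       [ 0.00000000e+00,  0.00000000e+00,  0.00000000e+00,
         1.00000000e+00]])}
```

View pics/top0.png

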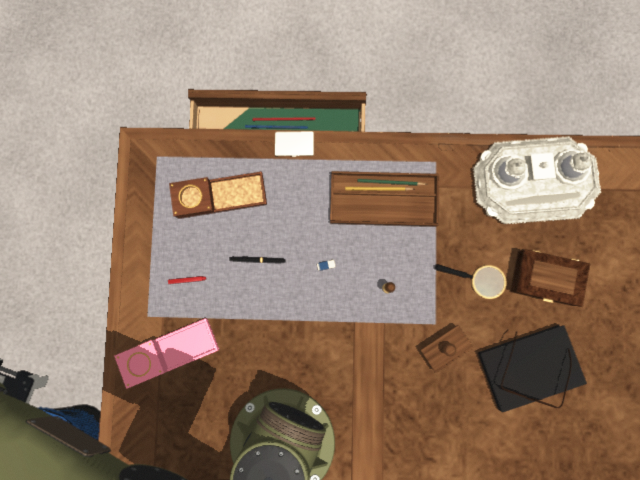

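View pics/side0.png

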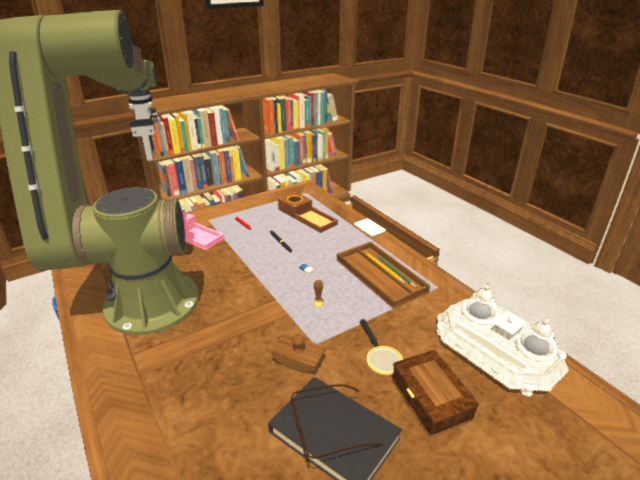

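View pics/wrist0.png

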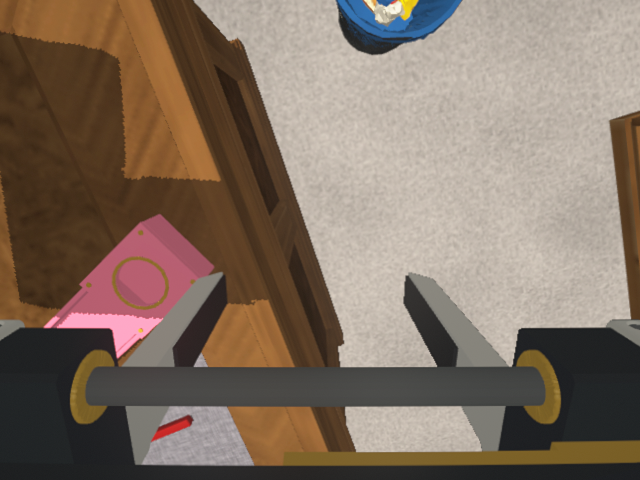

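```bash
cat > h.py <<'E'
import numpy as np, cv2
from cell import *
def ray(c,u,v):
    K=c["intrinsics"];k=c["k1"]
    d=np.array([(u-K[0,2])/K[0,0],(v-K[1,2])/K[1,1]]);s=d.copy()
    for _ in range(20): s=d/(1+k*(s@s))
    R=c["pose"][:3,:3]; return c["pose"][:3,3],R@np.array([s[0],s[1],1])
def px(c,u,v,z):
    o,d=ray(c,u,v); return (o+d*(z-o[2])/d[2])[:2].round(1)
def proj(c,P):
    P=np.atleast_2d(P); q=(P-c["pose"][:3,3])@c["pose"][:3,:3]
    s=q[:,:2]/q[:,2:]; s=s*(1+c["k1"]*(s**2).sum(1,keepdims=True)); K=c["intrinsics"]
    return s*[K[0,0],K[1,1]]+[K[0,2],K[1,2]]
def crop(src,x0,y0,x1,y1,f,out):
    im=cv2.imread(src) if isinstance(src,str) else src
    cv2.imwrite(out,cv2.resize(im[y0:y1,x0:x1],None,fx=f,fy=f,interpolation=cv2.INTER_CUBIC))
E
python3 - <<'E'
from h import *
crop("pics/top0.png",160,160,290,300,5,"pics/ca.png") if 0 else crop("pics/top0.png",160,165,290,290,4.6,"pics/ca.png")
crop("pics/top0.png",300,160,450,300,4.2,"pics/cb.png")
E
```

```text
(no output)
```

View pics/ca.png

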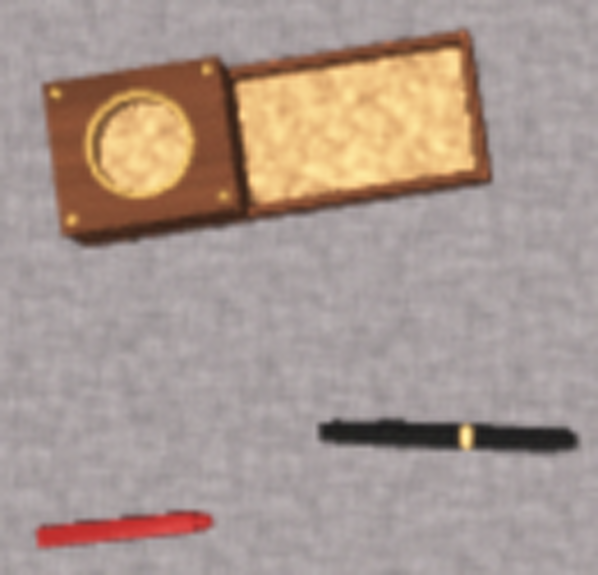

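View pics/cb.png

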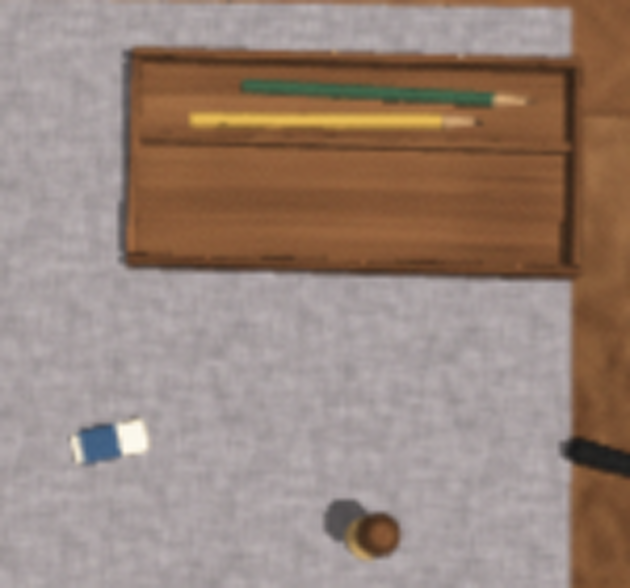

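```bash
python3 - <<'E'
from h import *
c=get_calibration("top")
A=lambda x,y,z:px(c,160+(x+.5)/4.6-.5,165+(y+.5)/4.6-.5,z)
B=lambda x,y,z:px(c,300+(x+.5)/4.2-.5,160+(y+.5)/4.2-.5,z)
def show(n,a,b):
    d=b-a; print(n,a,b,"mid",(a+b)/2,"len",np.hypot(*d).round(1),"ang",np.arctan2(d[1],d[0]).round(3))
show("pen",A(320,432,6.5),A(578,440,6.5))
show("wax",A(38,537,6),A(213,521,6))
show("eraser",B(74,450,8),B(147,433,8))
print("seal",B(379,534,79))
print("port",A(140,145,47.5))
print("plate",[A(*p,46) for p in [(43,84),(218,57),(245,214),(67,238)]])
print("bayend",[A(*p,20) for p in [(468,30),(492,180)]])
print("tray",[B(*p,25) for p in [(131,48),(580,60),(579,273),(125,266)]])
print("div",[B(*p,19) for p in [(142,142),(570,149)]])
E
```

```text
pen [430.  143.6] [428.9   5.9] mid [429.45  74.75] len 137.7 ang -1.579
wax [370.6 291.7] [381.3 198.7] mid [375.95 245.2 ] len 93.6 ang -1.456
eraser [414.8 -72.7] [ 425.6 -114.7] mid [420.2 -93.7] len 43.4 ang -1.319
seal [ 367.9 -241.6]
port [575.2 237.1]
plate [array([607. , 290.4]), array([623.3, 198.6]), array([540. , 180.6]), array([525.3, 273.3])]
bayend [array([646.8,  70.8]), array([565.6,  55. ])]
tray [array([ 649.1, -100.4]), array([ 647. , -360.8]), array([ 522.2, -360.3]), array([520.6, -99.8])]
div [array([ 594.8, -108.1]), array([ 595.7, -356.2])]
```

Call:
carry_out --series '[{"delta_pos": [257,-447,-45],"turn": [0,0,-1.26],"hand": 0.5},{"delta_pos": [257,-447,-45],"turn": [0,0,-1.26],"hand": 0.5},{"delta_pos": [257,-447,-45],"turn": [0,0,-1.26],"hand": 0.5},{"delta_pos": [257,-447,-45],"turn": [0,0,-1.26],"hand": 0.5},{"delta_pos": [257,-447,-45],"turn": [0,0,-1.26],"hand": 0.5},{"delta_pos": [257,-447,-45],"turn": [0,0,-1.26],"hand": 0.5},{"delta_pos": [257,-447,-45],"turn": [0,0,-1.26],"hand": 0.5},{"delta_pos": [257,-447,-45],"turn": [0,0,-1.26],"hand": 0.5}]'

```text
clock: 1.15
eef_pos: [421.3, 88.5, 161.9]
eef_rot: [3.141, -0.0, 1.561]
wrist_force: [1.3, 0.5, -0.1]
finger_gap: 47.2
```

Call:
carry_out --series '[{"delta_pos": [0,0,0],"turn": [0,0,0],"hand": 0.5},{"delta_pos": [0,0,0],"turn": [0,0,0],"hand": 0.5}]'

```text
clock: 1.4
eef_pos: [420.4, 90.7, 161.8]
eef_rot: [-3.141, -0.0, 1.562]
wrist_force: [0.2, -0.2, -0.4]
finger_gap: 47.1
```

```bash
python3 - <<'E'
from h import *
s=read_state();c=get_calibration("wrist");cv2.imwrite("pics/w1.png",camera("wrist")[:,:,::-1])
print(s["eef_pos"],s["eef_rot"],c["pose"])
print(proj(c,[[429.5,74.7,6.5],[430,143.6,6.5],[428.9,5.9,6.5],s["eef_pos"]]))
E
```

```text
[420.36337498  90.68139732 161.82897527] [-3.14105154e+00 -9.69629133e-05  1.56225771e+00] [[ 9.99958248e-01 -8.68939724e-03 -2.82784862e-03  4.21366799e+02]
 [-9.12660544e-03 -9.65114178e-01 -2.61670268e-01  1.66803604e+02]
 [-4.55439887e-04  2.61685152e-01 -9.65153187e-01  3.41955643e+02]
 [ 0.00000000e+00  0.00000000e+00  0.00000000e+00  1.00000000e+00]]
[[324.50584917 239.99243732]
 [324.87990308 166.54316416]
 [324.05739321 306.11687235]
 [314.50795287 288.47862524]]
```

View pics/w1.png

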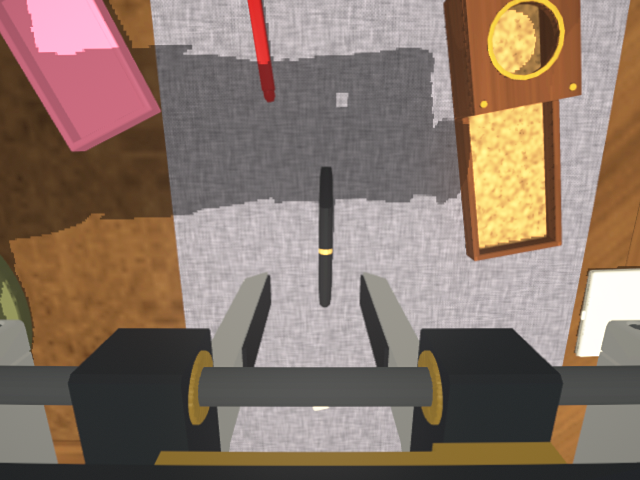

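Call:
carry_out --series '[{"delta_pos": [9.6,-16,-55],"turn": [0,0,0],"hand": 0.5},{"delta_pos": [9.6,-16,-110],"turn": [0,0,0],"hand": 0.5},{"delta_pos": [9.6,-16,-140],"turn": [0,0,0],"hand": 0.5},{"delta_pos": [9.6,-16,-157.5],"turn": [0,0,0],"hand": 0.5},{"delta_pos": [9.6,-16,-157.5],"turn": [0,0,0],"hand": 0.5},{"delta_pos": [9.6,-16,-157.5],"turn": [0,0,0],"hand": 0.0},{"delta_pos": [9.6,-16,-157.5],"turn": [0,0,0],"hand": 0.0},{"delta_pos": [9.6,-16,-157.5],"turn": [0,0,0],"hand": 0.0}]' --squeeze 20

```text
clock: 2.45
eef_pos: [430.5, 74.6, 5.0]
eef_rot: [3.141, -0.0, 1.563]
wrist_force: [0.2, 0.0, 0.7]
finger_gap: 20.6
```

Call:
carry_out --series '[{"delta_pos": [0,0,0],"turn": [0,0,0],"hand": 0.0},{"delta_pos": [0,0,0],"turn": [0,0,0],"hand": 0.0}]'

```text
clock: 2.7
eef_pos: [430.4, 74.5, 4.7]
eef_rot: [3.141, -0.0, 1.563]
wrist_force: [-0.9, 0.4, 5.1]
finger_gap: 12.8
```

Call:
carry_out --series '[{"delta_pos": [0,0,20],"turn": [0,0,0],"hand": 0.0},{"delta_pos": [0,0,60],"turn": [0,0,0],"hand": 0.0},{"delta_pos": [20,-40,95],"turn": [0,0,0],"hand": 0.0},{"delta_pos": [45,-88,95],"turn": [0,0,0],"hand": 0.0},{"delta_pos": [70,-137,95],"turn": [0,0,0],"hand": 0.0},{"delta_pos": [95,-186,95],"turn": [0,0,0],"hand": 0.0},{"delta_pos": [118,-230,95],"turn": [0,0,0],"hand": 0.0},{"delta_pos": [130,-254.7,95],"turn": [0,0,0],"hand": 0.0}]'

```text
clock: 3.7
eef_pos: [560.7, -182.4, 99.0]
eef_rot: [-3.141, -0.0, 1.561]
wrist_force: [0.2, 1.4, 0.4]
finger_gap: 12.7
```

Call:
carry_out --series '[{"delta_pos": [0,0,0],"turn": [0,0,0],"hand": 0.0},{"delta_pos": [0,0,0],"turn": [0,0,0],"hand": 0.0}]'

```text
clock: 3.95
eef_pos: [559.8, -179.6, 99.2]
eef_rot: [-3.141, -0.0, 1.563]
wrist_force: [-0.3, 0.2, -0.0]
finger_gap: 12.5
```

```bash
python3 - <<'E'
from h import *
s=read_state();c=get_calibration("wrist");cv2.imwrite("pics/w2.png",camera("wrist")[:,:,::-1])
print(s["eef_pos"],s["eef_rot"],s["finger_gap"])
print(proj(c,[[649,-100.2,25],[521.4,-100,25],[595,-104,19]]))
E
```

```text
[ 559.81565952 -179.56029049   99.19274953] [-3.14086499e+00 -3.38129130e-04  1.56305913e+00] 12.502425694892198
[[446.3415758  134.29148295]
 [256.51580191 135.45338339]
 [364.76786715 140.63160615]]
```

View pics/w2.png

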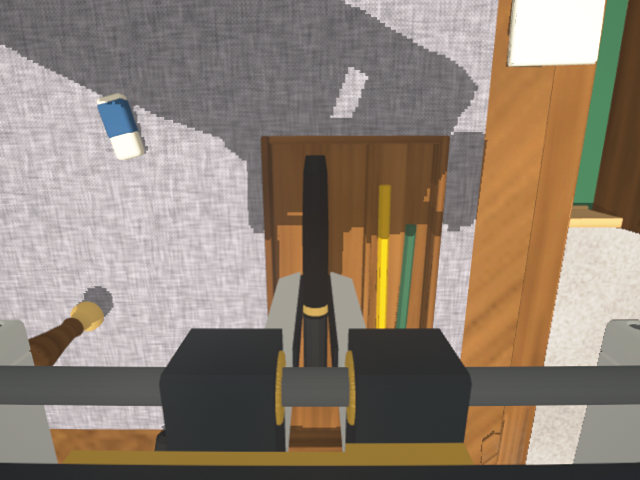

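Call:
carry_out --series '[{"delta_pos": [2,0,-40],"turn": [0,0,0],"hand": 0.0},{"delta_pos": [2,0,-70],"turn": [0,0,0],"hand": 0.0},{"delta_pos": [2,0,-82],"turn": [0,0,0],"hand": 0.0},{"delta_pos": [2,0,-88.8],"turn": [0,0,0],"hand": 0.0},{"delta_pos": [2,0,-89],"turn": [0,0,0],"hand": 0.0},{"delta_pos": [2,0,-89],"turn": [0,0,0],"hand": 0.0}]'

```text
clock: 4.75
eef_pos: [562.7, -180.4, 11.5]
eef_rot: [3.14, 0.001, 1.563]
wrist_force: [0.7, 0.1, -0.0]
finger_gap: 12.5
```

Call:
carry_out --series '[{"delta_pos": [0,0,0],"turn": [0,0,0],"hand": 0.3},{"delta_pos": [0,0,0],"turn": [0,0,0],"hand": 0.3},{"delta_pos": [0,0,0],"turn": [0,0,0],"hand": 0.3},{"delta_pos": [0,0,20],"turn": [0,0,0],"hand": 0.3},{"delta_pos": [0,0,60],"turn": [0,0,0],"hand": 0.3},{"delta_pos": [0,0,100],"turn": [0,0,0],"hand": 0.3}]'

```text
clock: 5.5
eef_pos: [562.3, -180.3, 113.1]
eef_rot: [3.141, 0.0, 1.563]
wrist_force: [0.5, 0.6, -0.1]
finger_gap: 28.3
```

Call:
carry_out --series '[{"delta_pos": [-142,86.5,20],"turn": [0,0,0.26],"hand": 0.5},{"delta_pos": [-142,86.5,20],"turn": [0,0,0.26],"hand": 0.5},{"delta_pos": [-142,86.5,20],"turn": [0,0,0.26],"hand": 0.5},{"delta_pos": [-142,86.5,20],"turn": [0,0,0.26],"hand": 0.5},{"delta_pos": [-142,86.5,20],"turn": [0,0,0.26],"hand": 0.5}]'

```text
clock: 6.12
eef_pos: [421.0, -94.1, 131.6]
eef_rot: [3.14, 0.001, 1.823]
wrist_force: [0.1, 0.2, 0.5]
finger_gap: 47.0
```

```bash
python3 - <<'E'
from h import *
s=read_state();c=get_calibration("wrist");cv2.imwrite("pics/w3.png",camera("wrist")[:,:,::-1])
cv2.imwrite("pics/t3.png",camera("top")[:,:,::-1])
crop("pics/t3.png",300,160,450,300,4.2,"pics/t3c.png")
print(s["eef_pos"],s["eef_rot"],s["finger_gap"])
a=np.array([414.8,-72.7,12]);b=np.array([425.6,-114.7,12])
print(proj(c,[a,b,(a+b)/2]))
E
```

```text
[421.04348929 -94.06939841 131.56258229] [3.13986460e+00 1.11538216e-03 1.82277610e+00] 47.03170682379506
[[313.51349532 206.87303615]
 [313.57970624 256.5409818 ]
 [313.54710048 232.1634521 ]]
```

View pics/w3.png

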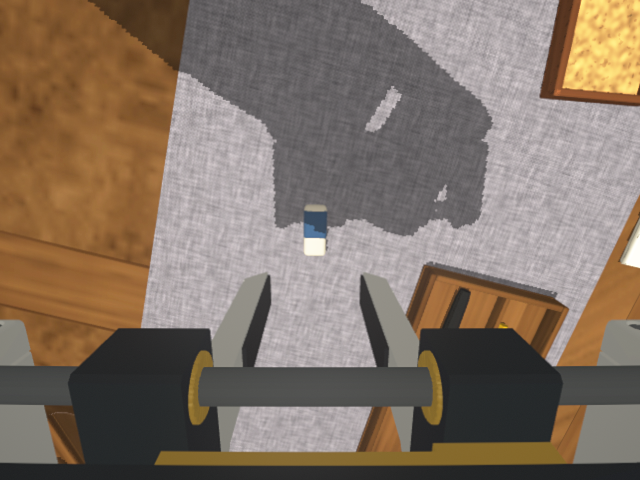

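View pics/t3c.png

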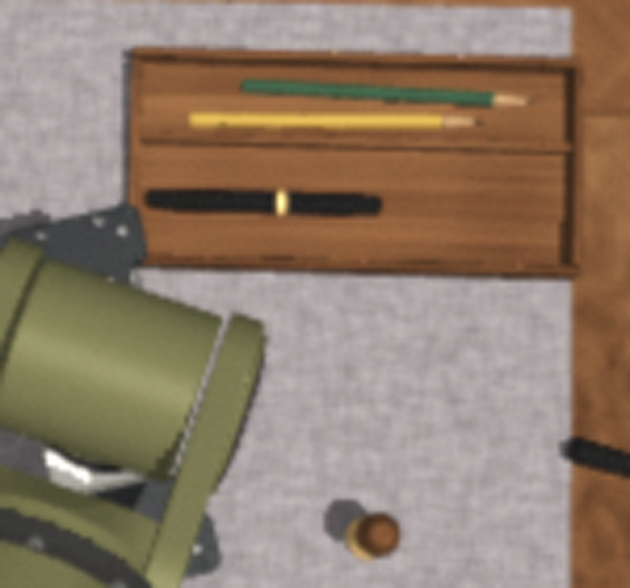

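Call:
carry_out --series '[{"delta_pos": [0,0,-50],"turn": [0,0,0],"hand": 0.5},{"delta_pos": [0,0,-95],"turn": [0,0,0],"hand": 0.5},{"delta_pos": [0,0,-118],"turn": [0,0,0],"hand": 0.5},{"delta_pos": [0,0,-126],"turn": [0,0,0],"hand": 0.5},{"delta_pos": [0,0,-126],"turn": [0,0,0],"hand": 0.5},{"delta_pos": [0,0,-126],"turn": [0,0,0],"hand": 0.0},{"delta_pos": [0,0,-126],"turn": [0,0,0],"hand": 0.0},{"delta_pos": [0,0,-126],"turn": [0,0,0],"hand": 0.0}]' --squeeze 15

```text
clock: 7.22
eef_pos: [420.5, -93.8, 4.9]
eef_rot: [3.141, 0.0, 1.823]
wrist_force: [-0.0, -0.1, 0.9]
finger_gap: 20.4
```

Call:
carry_out --series '[{"delta_pos": [0,0,0],"turn": [0,0,0],"hand": 0.0},{"delta_pos": [0,0,0],"turn": [0,0,0],"hand": 0.0}]'

```text
clock: 7.48
eef_pos: [420.5, -93.8, 4.9]
eef_rot: [3.141, 0.0, 1.823]
wrist_force: [-0.8, 0.5, 6.8]
finger_gap: 19.0
```

Call:
carry_out --series '[{"delta_pos": [0,0,20],"turn": [0,0,0],"hand": 0.0},{"delta_pos": [0,0,60],"turn": [0,0,0],"hand": 0.0},{"delta_pos": [25,-38,100],"turn": [0,0,-0.1],"hand": 0.0},{"delta_pos": [55,-83,100],"turn": [0,0,-0.2],"hand": 0.0},{"delta_pos": [85,-129,100],"turn": [0,0,-0.252],"hand": 0.0},{"delta_pos": [115,-174,100],"turn": [0,0,-0.252],"hand": 0.0},{"delta_pos": [141.5,-214,100],"turn": [0,0,-0.252],"hand": 0.0},{"delta_pos": [141.5,-214,100],"turn": [0,0,-0.252],"hand": 0.0}]'

```text
clock: 8.48
eef_pos: [562.1, -309.7, 103.2]
eef_rot: [-3.141, -0.0, 1.569]
wrist_force: [0.2, 0.7, -0.4]
finger_gap: 19.0
```

Call:
carry_out --series '[{"delta_pos": [0,0,-50],"turn": [0,0,0],"hand": 0.0},{"delta_pos": [0,0,-75],"turn": [0,0,0],"hand": 0.0},{"delta_pos": [0,0,-88],"turn": [0,0,0],"hand": 0.0},{"delta_pos": [0,0,-94],"turn": [0,0,0],"hand": 0.0},{"delta_pos": [0,0,-94],"turn": [0,0,0],"hand": 0.0},{"delta_pos": [0,0,-94],"turn": [0,0,0],"hand": 0.0}]'

```text
clock: 9.22
eef_pos: [562.2, -308.0, 11.5]
eef_rot: [3.14, 0.001, 1.571]
wrist_force: [-0.1, -0.2, 0.6]
finger_gap: 18.5
```

Call:
carry_out --series '[{"delta_pos": [0,0,0],"turn": [0,0,0],"hand": 0.35},{"delta_pos": [0,0,0],"turn": [0,0,0],"hand": 0.35},{"delta_pos": [0,0,0],"turn": [0,0,0],"hand": 0.35},{"delta_pos": [0,0,20],"turn": [0,0,0],"hand": 0.35},{"delta_pos": [0,0,60],"turn": [0,0,0],"hand": 0.35},{"delta_pos": [0,0,110],"turn": [0,0,0],"hand": 0.35},{"delta_pos": [0,0,110],"turn": [0,0,0],"hand": 0.35}]'

```text
clock: 10.1
eef_pos: [563.5, -308.8, 126.4]
eef_rot: [3.134, 0.004, 1.571]
wrist_force: [-0.1, -0.7, -0.4]
finger_gap: 32.7
```

Call:
carry_out --series '[{"delta_pos": [-186,553,20],"turn": [0,0,0.115],"hand": 0.4},{"delta_pos": [-186,553,20],"turn": [0,0,0.115],"hand": 0.4},{"delta_pos": [-186,553,20],"turn": [0,0,0.115],"hand": 0.4},{"delta_pos": [-186,553,20],"turn": [0,0,0.115],"hand": 0.4},{"delta_pos": [-186,553,20],"turn": [0,0,0.115],"hand": 0.4},{"delta_pos": [-186,553,20],"turn": [0,0,0.115],"hand": 0.4},{"delta_pos": [-186,553,20],"turn": [0,0,0.115],"hand": 0.4},{"delta_pos": [-186,553,20],"turn": [0,0,0.115],"hand": 0.4}]'

```text
clock: 11.1
eef_pos: [401.4, 167.6, 138.1]
eef_rot: [3.141, -0.0, 1.686]
wrist_force: [1.7, 0.5, 0.7]
finger_gap: 37.9
```

Call:
carry_out --series '[{"delta_pos": [0,0,0],"turn": [0,0,0],"hand": 0.4},{"delta_pos": [0,0,0],"turn": [0,0,0],"hand": 0.4}]'

```text
clock: 11.35
eef_pos: [402.5, 165.6, 137.7]
eef_rot: [3.141, 0.0, 1.686]
wrist_force: [-0.5, 0.7, 0.2]
finger_gap: 37.4
```

```bash
python3 - <<'E'
from h import *
s=read_state();print(s["eef_pos"],s["eef_rot"])
E
```

```text
[402.46059693 165.62299399 137.71606981] [3.14149828e+00 1.80730717e-04 1.68643325e+00]
```

Call:
carry_out --series '[{"delta_pos": [-26.5,79.5,0],"turn": [0,0,0],"hand": 0.4},{"delta_pos": [-26.5,79.5,0],"turn": [0,0,0],"hand": 0.4},{"delta_pos": [-26.5,79.5,0],"turn": [0,0,0],"hand": 0.4},{"delta_pos": [-26.5,79.5,0],"turn": [0,0,0],"hand": 0.4}]'

```text
clock: 11.85
eef_pos: [376.6, 244.1, 137.5]
eef_rot: [-3.141, 0.0, 1.684]
wrist_force: [0.2, -0.6, 0.1]
finger_gap: 37.9
```

```bash
python3 - <<'E'
from h import *
s=read_state();c=get_calibration("wrist");cv2.imwrite("pics/w4.png",camera("wrist")[:,:,::-1])
cv2.imwrite("pics/t4.png",camera("top")[:,:,::-1])
crop("pics/t4.png",300,160,450,300,4.2,"pics/t4c.png")
print(s["eef_pos"],s["eef_rot"],s["finger_gap"])
print(proj(c,[[370.6,291.7,6],[381.3,198.7,6]]))
E
```

```text
[376.5887226  244.05219807 137.53613161] [-3.14141953e+00  2.58948230e-04  1.68416782e+00] 37.90268138308724
[[313.99213292 174.39785878]
 [314.24912889 278.20153286]]
```

View pics/w4.png

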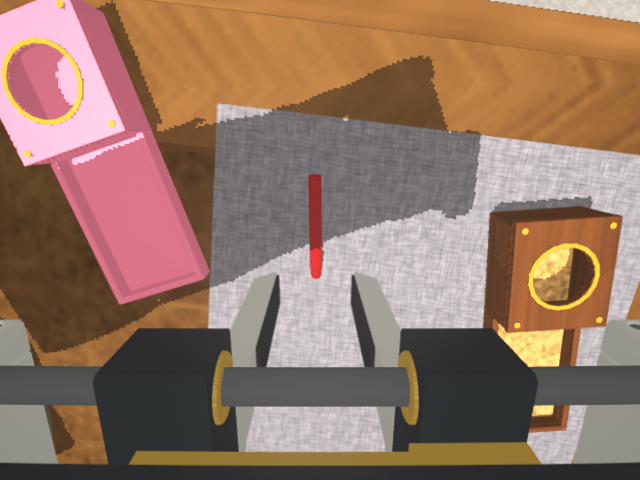

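View pics/t4c.png

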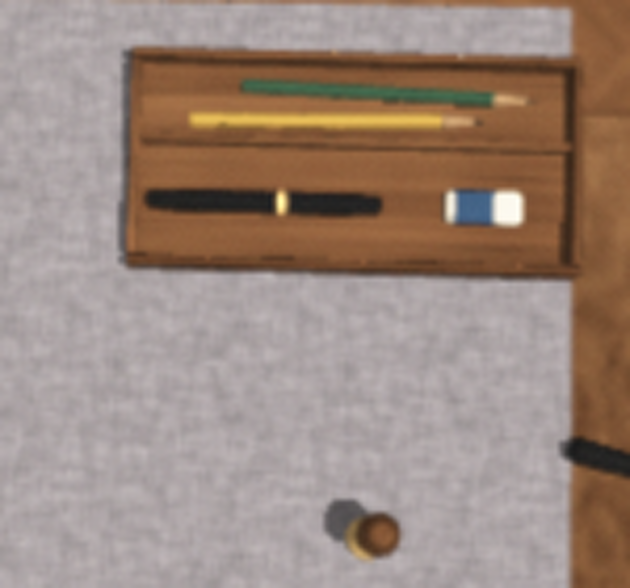

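Call:
carry_out --series '[{"delta_pos": [0.5,0,-55],"turn": [0,0,0],"hand": 0.4},{"delta_pos": [0.5,0,-105],"turn": [0,0,0],"hand": 0.4},{"delta_pos": [0.5,0,-125],"turn": [0,0,0],"hand": 0.4},{"delta_pos": [0.5,0,-133.3],"turn": [0,0,0],"hand": 0.4},{"delta_pos": [0.5,0,-133.3],"turn": [0,0,0],"hand": 0.4},{"delta_pos": [0.5,0,-133.3],"turn": [0,0,0],"hand": 0.0},{"delta_pos": [0.5,0,-133.3],"turn": [0,0,0],"hand": 0.0},{"delta_pos": [0.5,0,-133.3],"turn": [0,0,0],"hand": 0.0}]' --squeeze 15

```text
clock: 12.95
eef_pos: [376.6, 245.5, 4.7]
eef_rot: [3.141, -0.0, 1.686]
wrist_force: [-1.0, -0.4, 1.1]
finger_gap: 10.7
```

Call:
carry_out --series '[{"delta_pos": [0,0,0],"turn": [0,0,0],"hand": 0.0},{"delta_pos": [0,0,0],"turn": [0,0,0],"hand": 0.0},{"delta_pos": [0,0,0],"turn": [0,0,0],"hand": 0.0}]'

```text
clock: 13.32
eef_pos: [376.6, 245.5, 4.7]
eef_rot: [3.141, -0.0, 1.686]
wrist_force: [-1.5, -1.4, 6.6]
finger_gap: 10.5
```

Call:
carry_out --series '[{"delta_pos": [0,0,20],"turn": [0,0,0],"hand": 0.0},{"delta_pos": [0,0,65],"turn": [0,0,0],"hand": 0.0},{"delta_pos": [35,-19,100],"turn": [0,0,0.03],"hand": 0.0},{"delta_pos": [85,-45,100],"turn": [0,0,0.066],"hand": 0.0},{"delta_pos": [135,-71,100],"turn": [0,0,0.066],"hand": 0.0},{"delta_pos": [180,-95,100],"turn": [0,0,0.066],"hand": 0.0},{"delta_pos": [218.5,-115.5,100],"turn": [0,0,0.066],"hand": 0.0},{"delta_pos": [218.5,-115.5,100],"turn": [0,0,0.066],"hand": 0.0}]'

```text
clock: 14.32
eef_pos: [596.4, 128.3, 103.5]
eef_rot: [-3.141, 0.0, 1.749]
wrist_force: [-1.1, 0.6, 0.1]
finger_gap: 10.8
```

Call:
carry_out --series '[{"delta_pos": [0,0,0],"turn": [0,0,0],"hand": 0.0}]'

```text
clock: 14.45
eef_pos: [594.3, 130.1, 103.9]
eef_rot: [-3.141, -0.0, 1.752]
wrist_force: [-0.5, 0.3, -0.4]
finger_gap: 10.8
```

```bash
python3 - <<'E'
from h import *
s=read_state();c=get_calibration("wrist");cv2.imwrite("pics/w5.png",camera("wrist")[:,:,::-1])
print(s["eef_pos"],s["eef_rot"],s["finger_gap"])
print(proj(c,[[575.2,237.1,47.5]]))
t=np.linspace(0,6.28,200);P=np.c_[575.2+25*np.cos(t),237.1+25*np.sin(t),0*t+46]
im=cv2.imread("pics/w5.png")
for q in proj(c,P): cv2.circle(im,tuple(int(round(v)) for v in q),0,(0,255,0),-1)
cv2.imwrite("pics/w5o.png",im)
E
```

```text
[594.32269521 130.12217848 103.87942639] [-3.14059522e+00 -1.85312600e-04  1.75178808e+00] 10.813653752993682
[[315.27804449  84.3736835 ]]
```

View pics/w5o.png

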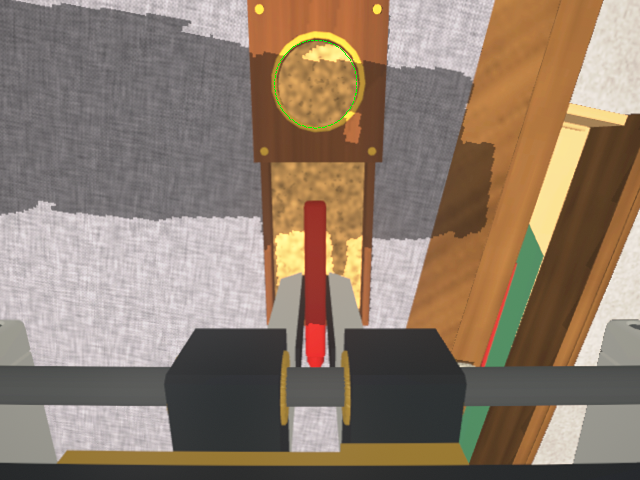

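Call:
carry_out --series '[{"delta_pos": [2,0,-45],"turn": [0,0,0],"hand": 0.0},{"delta_pos": [2,0,-75],"turn": [0,0,0],"hand": 0.0},{"delta_pos": [2,0,-88],"turn": [0,0,0],"hand": 0.0},{"delta_pos": [2,0,-94],"turn": [0,0,0],"hand": 0.0},{"delta_pos": [2,0,-94],"turn": [0,0,0],"hand": 0.0},{"delta_pos": [2,0,-94],"turn": [0,0,0],"hand": 0.0}]'

```text
clock: 15.25
eef_pos: [597.5, 130.0, 11.4]
eef_rot: [3.14, 0.0, 1.752]
wrist_force: [-0.1, 0.5, 0.2]
finger_gap: 10.7
```

Call:
carry_out --series '[{"delta_pos": [0,0,0],"turn": [0,0,0],"hand": 0.27},{"delta_pos": [0,0,0],"turn": [0,0,0],"hand": 0.27},{"delta_pos": [0,0,0],"turn": [0,0,0],"hand": 0.27},{"delta_pos": [0,0,20],"turn": [0,0,0],"hand": 0.27},{"delta_pos": [0,0,60],"turn": [0,0,0],"hand": 0.27},{"delta_pos": [0,0,110],"turn": [0,0,0],"hand": 0.5},{"delta_pos": [0,0,140],"turn": [0,0,0],"hand": 0.9},{"delta_pos": [0,0,140],"turn": [0,0,0],"hand": 0.9}]'

```text
clock: 16.25
eef_pos: [598.0, 130.1, 154.2]
eef_rot: [3.136, 0.0, 1.752]
wrist_force: [0.6, 0.1, -1.2]
finger_gap: 52.1
```

```bash
python3 - <<'E'
from h import *
s=read_state();c=get_calibration("wrist");cv2.imwrite("pics/w6.png",camera("wrist")[:,:,::-1])
print(s["eef_pos"],s["eef_rot"],s["finger_gap"])
im=cv2.imread("pics/w6.png")
for d in [(575.2,237.1),(577.1,239.7)]: print(proj(c,[[*d,47.5]]))
crop(im,200,0,440,180,3.3,"pics/w6c.png")
E
```

```text
[598.02129381 130.08805187 154.19947305] [3.13592814e+00 1.64821870e-04 1.75190405e+00] 52.06828059108677
[[309.37107828  93.38027494]]
[[312.53659378  90.17408818]]
```

View pics/w6.png

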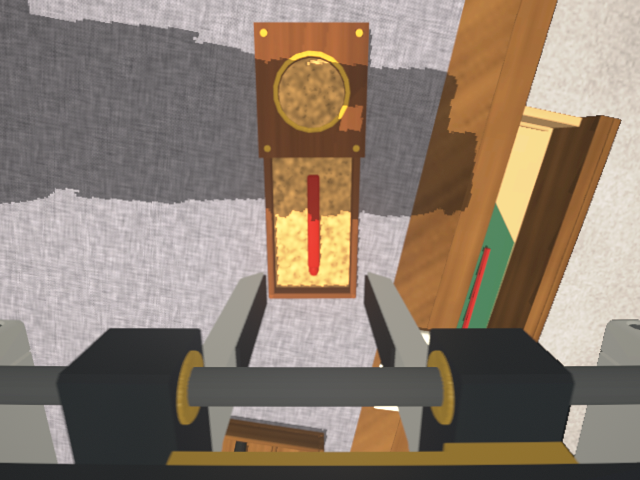

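View pics/w6c.png

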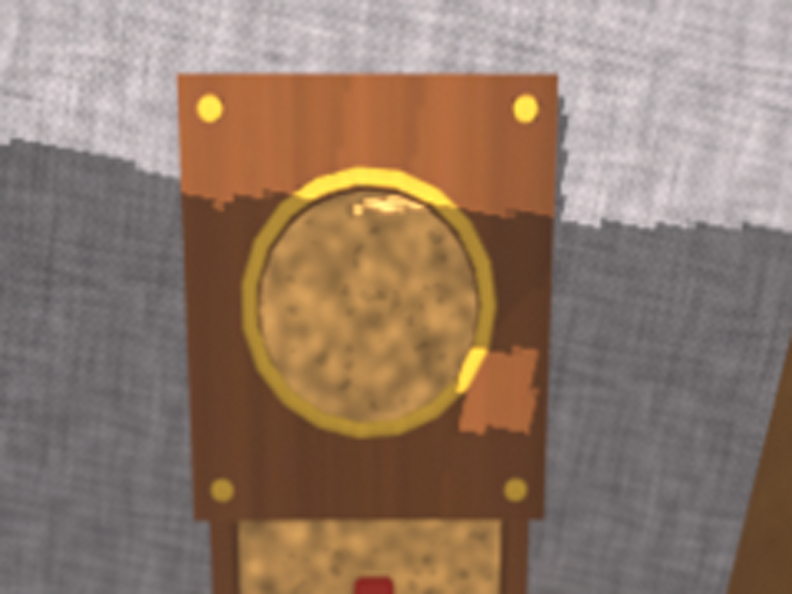

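Call:
carry_out --series '[{"delta_pos": [-229,-371.5,10],"turn": [0,0,-0.182],"hand": 0.75},{"delta_pos": [-229,-371.5,10],"turn": [0,0,-0.182],"hand": 0.75},{"delta_pos": [-229,-371.5,10],"turn": [0,0,-0.182],"hand": 0.75},{"delta_pos": [-229,-371.5,10],"turn": [0,0,-0.182],"hand": 0.75},{"delta_pos": [-229,-371.5,10],"turn": [0,0,-0.182],"hand": 0.75},{"delta_pos": [-229,-371.5,10],"turn": [0,0,-0.182],"hand": 0.75},{"delta_pos": [-229,-371.5,10],"turn": [0,0,-0.182],"hand": 0.75},{"delta_pos": [-229,-371.5,10],"turn": [0,0,-0.182],"hand": 0.75}]'

```text
clock: 17.3
eef_pos: [365.7, -244.0, 159.7]
eef_rot: [-3.14, -0.001, 1.564]
wrist_force: [-0.0, 1.2, 0.1]
finger_gap: 70.9
```

Call:
carry_out --series '[{"delta_pos": [0,0,0],"turn": [0,0,0],"hand": 0.75},{"delta_pos": [0,0,0],"turn": [0,0,0],"hand": 0.75}]'

```text
clock: 17.55
eef_pos: [368.4, -240.6, 160.0]
eef_rot: [-3.141, -0.001, 1.572]
wrist_force: [-0.0, 0.8, -0.9]
finger_gap: 70.3
```

```bash
python3 - <<'E'
from h import *
s=read_state();c=get_calibration("wrist");cv2.imwrite("pics/w7.png",camera("wrist")[:,:,::-1])
print(s["eef_pos"],s["eef_rot"],s["finger_gap"])
print(proj(c,[[367.9,-241.6,79],[367.9,-241.6,0]]))
cs=get_calibration("side");im=camera("side")[:,:,::-1].copy();cv2.imwrite("pics/s7.png",im)
print(proj(cs,[[367.9,-241.6,79],[367.9,-241.6,0]]))
crop(im,270,250,370,330,7,"pics/s7c.png")
E
```

```text
[ 368.4418064  -240.55323459  159.98655235] [-3.14110471e+00 -5.05611637e-04  1.57160909e+00] 70.32447766803357
[[313.95480046 247.2306259 ]
 [314.20685148 223.79966568]]
[[316.90357997 280.23099616]
 [316.94015603 304.36444054]]
```

View pics/w7.png

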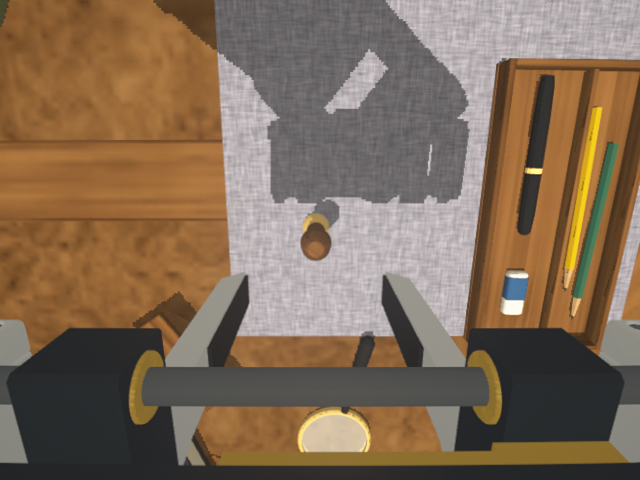

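View pics/s7c.png

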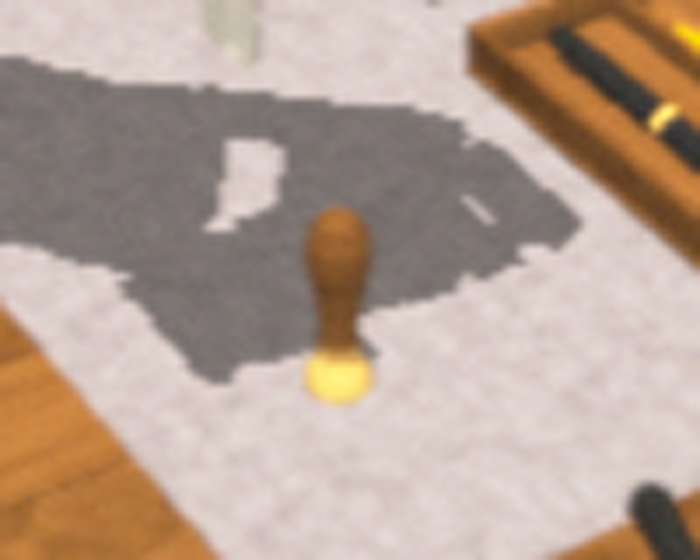

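Call:
carry_out --series '[{"delta_pos": [1,0,-45],"turn": [0,0,0],"hand": 0.75},{"delta_pos": [1,0,-85],"turn": [0,0,0],"hand": 0.75},{"delta_pos": [1,0,-102],"turn": [0,0,0],"hand": 0.75},{"delta_pos": [1,0,-107],"turn": [0,0,0],"hand": 0.75},{"delta_pos": [1,0,-107],"turn": [0,0,0],"hand": 0.75},{"delta_pos": [1,0,-107],"turn": [0,0,0],"hand": 0.4},{"delta_pos": [1,0,-107],"turn": [0,0,0],"hand": 0.4},{"delta_pos": [1,0,-107],"turn": [0,0,0],"hand": 0.4}]' --squeeze 15

```text
clock: 18.65
eef_pos: [369.1, -241.7, 53.6]
eef_rot: [3.141, 0.0, 1.57]
wrist_force: [0.8, -0.1, 0.4]
finger_gap: 43.9
```

```bash
python3 - <<'E'
from h import *
s=read_state();c=get_calibration("wrist");cv2.imwrite("pics/w8.png",camera("wrist")[:,:,::-1])
print(s["eef_pos"],s["eef_rot"],s["finger_gap"])
im=camera("side")[:,:,::-1].copy()
crop(im,270,220,370,320,6,"pics/s8c.png")
E
```

```text
[ 369.0636657  -241.71413931   53.61392332] [3.14112768e+00 3.45494367e-04 1.56973824e+00] 43.87803952380945
```

View pics/w8.png

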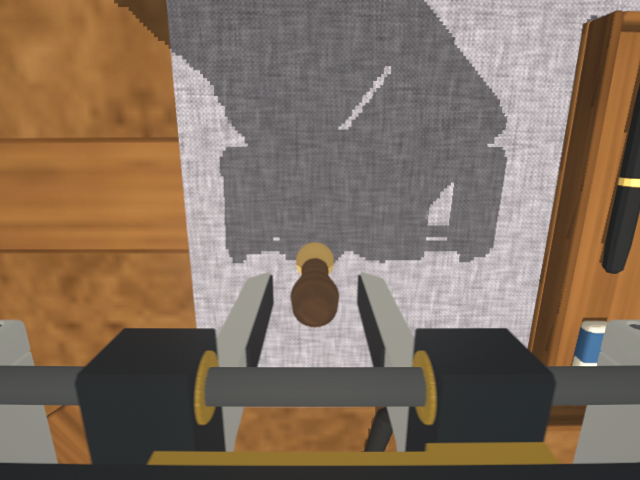

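View pics/s8c.png

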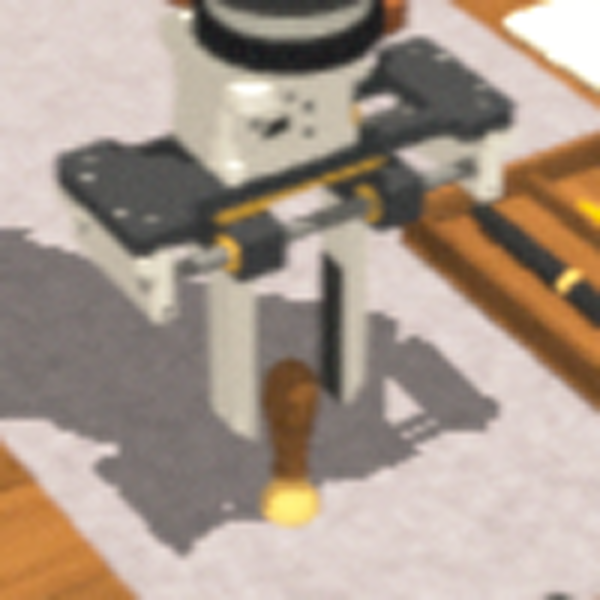

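Call:
carry_out --series '[{"delta_pos": [0,0,0],"turn": [0,0,0],"hand": 0.0},{"delta_pos": [0,0,0],"turn": [0,0,0],"hand": 0.0},{"delta_pos": [0,0,0],"turn": [0,0,0],"hand": 0.0},{"delta_pos": [0,0,0],"turn": [0,0,0],"hand": 0.0},{"delta_pos": [0,0,0],"turn": [0,0,0],"hand": 0.0}]' --squeeze 25

```text
clock: 19.38
eef_pos: [369.0, -241.6, 53.3]
eef_rot: [-3.142, -0.0, 1.57]
wrist_force: [0.2, -0.1, 0.7]
finger_gap: 23.3
```

Call:
carry_out --series '[{"delta_pos": [0,0,10],"turn": [0,0,0],"hand": 0.0},{"delta_pos": [0,0,40],"turn": [0,0,0],"hand": 0.0},{"delta_pos": [0,0,70],"turn": [0,0,0],"hand": 0.0},{"delta_pos": [0,0,95],"turn": [0,0,0],"hand": 0.0},{"delta_pos": [0,0,95],"turn": [0,0,0],"hand": 0.0}]'

```text
clock: 20.0
eef_pos: [369.6, -242.1, 149.9]
eef_rot: [3.139, 0.002, 1.57]
wrist_force: [-0.6, 0.1, -1.0]
finger_gap: 23.2
```

```bash
python3 - <<'E'
from h import *
s=read_state();print(s["eef_pos"],s["eef_rot"],s["finger_gap"])
im=camera("side")[:,:,::-1].copy()
crop(im,270,170,370,320,4,"pics/s9c.png")
E
```

```text
[ 369.57695605 -242.0595157   149.93756219] [3.13878270e+00 2.14516642e-03 1.56979482e+00] 23.196143939788097
```

View pics/s9c.png

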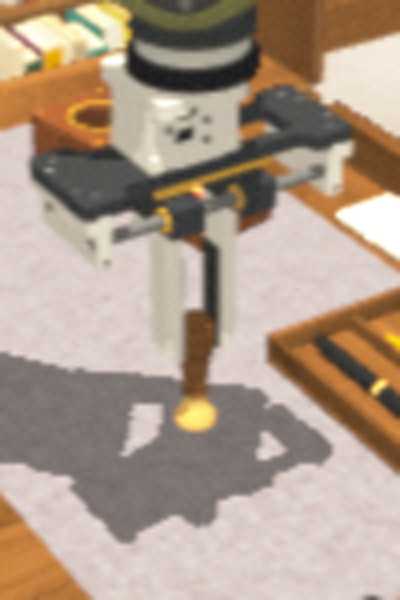

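Call:
carry_out --series '[{"delta_pos": [10,22,0],"turn": [0,0,0.02],"hand": 0.0},{"delta_pos": [28,65,0],"turn": [0,0,0.05],"hand": 0.0},{"delta_pos": [48,110,0],"turn": [0,0,0.1],"hand": 0.0},{"delta_pos": [67,155,0],"turn": [0,0,0.15],"hand": 0.0},{"delta_pos": [86,200,0],"turn": [0,0,0.18],"hand": 0.0},{"delta_pos": [106,245,0],"turn": [0,0,0.18],"hand": 0.0},{"delta_pos": [125,290,0],"turn": [0,0,0.18],"hand": 0.0},{"delta_pos": [145,335,0],"turn": [0,0,0.18],"hand": 0.0}]'

```text
clock: 21.05
eef_pos: [513.8, 95.0, 146.8]
eef_rot: [-3.14, -0.0, 1.75]
wrist_force: [-0.4, -0.2, -0.2]
finger_gap: 23.5
```

Call:
carry_out --series '[{"delta_pos": [19,45,0],"turn": [0,0,0],"hand": 0.0},{"delta_pos": [38,88,0],"turn": [0,0,0],"hand": 0.0},{"delta_pos": [53,123,0],"turn": [0,0,0],"hand": 0.0},{"delta_pos": [62.5,145,0],"turn": [0,0,0],"hand": 0.0},{"delta_pos": [62.5,145,0],"turn": [0,0,0],"hand": 0.0},{"delta_pos": [62.5,145,0],"turn": [0,0,0],"hand": 0.0}]'

```text
clock: 21.8
eef_pos: [576.0, 237.7, 147.2]
eef_rot: [-3.14, 0.0, 1.75]
wrist_force: [-0.3, -0.6, -1.7]
finger_gap: 23.5
```

```bash
python3 - <<'E'
from h import *
s=read_state();c=get_calibration("wrist");cv2.imwrite("pics/w10.png",camera("wrist")[:,:,::-1])
print(s["eef_pos"],s["eef_rot"],s["finger_gap"])
p=s["eef_pos"]
print("TCP foot",proj(c,[p,p-[0,0,53]]), "port",proj(c,[[576.5,238.5,47.5]]))
im=camera("side")[:,:,::-1].copy(); cv2.imwrite("pics/s10.png",im)
crop(im,240,120,370,240,5,"pics/s10c.png")
im=camera("top")[:,:,::-1].copy(); cv2.imwrite("pics/t10.png",im)
crop(im,130,120,310,260,4,"pics/t10c.png")
E
```

```text
[575.95706268 237.68887547 147.18192771] [-3.13986311e+00  4.17021752e-04  1.74960336e+00] 23.54813646173681
TCP foot [[314.47113988 288.40684981]
 [314.71266771 257.38425015]] port [[315.70855318 238.2645538 ]]
```

View pics/w10.png

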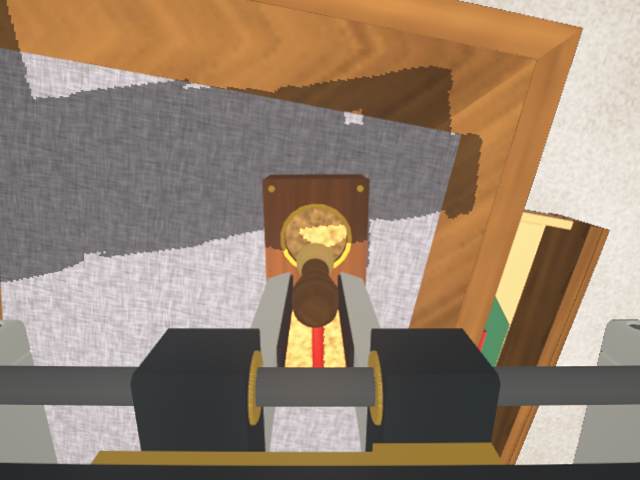

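View pics/s10c.png

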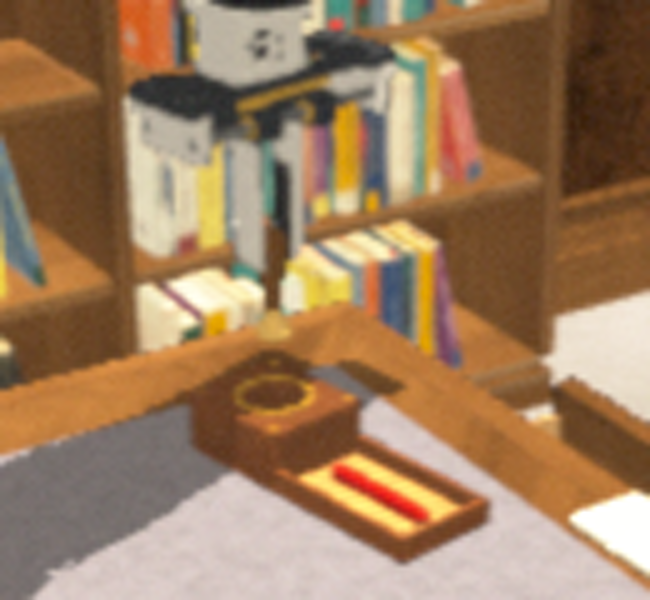

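View pics/t10c.png

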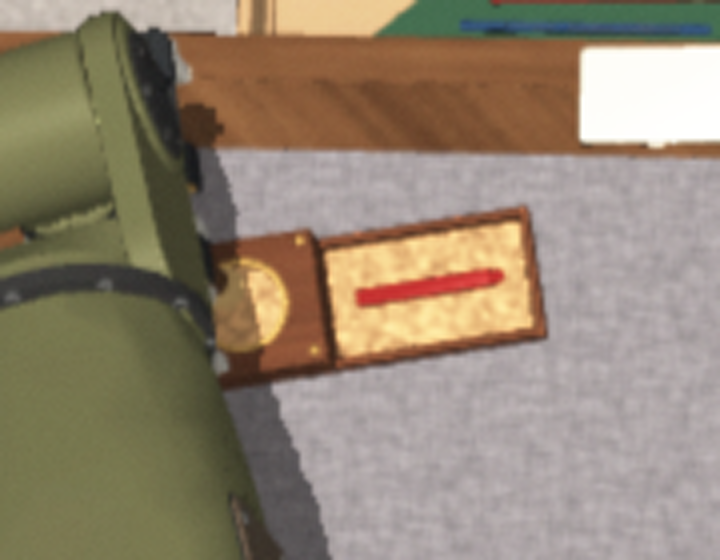

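Call:
carry_out --series '[{"delta_pos": [0.5,0.5,-15],"turn": [0,0,0],"hand": 0.0},{"delta_pos": [0.5,0.5,-30],"turn": [0,0,0],"hand": 0.0},{"delta_pos": [0.5,0.5,-38],"turn": [0,0,0],"hand": 0.0},{"delta_pos": [0.5,0.5,-38],"turn": [0,0,0],"hand": 0.0},{"delta_pos": [0.5,0.5,-38],"turn": [0,0,0],"hand": 0.0}]'

```text
clock: 22.58
eef_pos: [577.1, 239.0, 110.7]
eef_rot: [3.141, -0.0, 1.75]
wrist_force: [-0.9, 0.1, -0.7]
finger_gap: 23.3
```

```bash
python3 - <<'E'
from h import *
s=read_state();c=get_calibration("wrist");im=camera("wrist")[:,:,::-1].copy()
print(s["eef_pos"],s["eef_rot"],s["finger_gap"])
p=s["eef_pos"]
print("TCP foot",proj(c,[p,p-[0,0,53]]), "port",proj(c,[[576.5,238.5,47.5]]))
crop(im,220,150,420,350,3,"pics/w11.png")
im=camera("side")[:,:,::-1].copy()
crop(im,265,165,335,220,9,"pics/s11c.png")
E
```

```text
[577.14939951 238.98859071 110.67029314] [ 3.14099518e+00 -1.11043244e-04  1.74983154e+00] 23.25990236761909
TCP foot [[314.45775039 288.36222677]
 [314.51930604 257.38257781]] port [[313.48933858 253.35913165]]
```

View pics/w11.png

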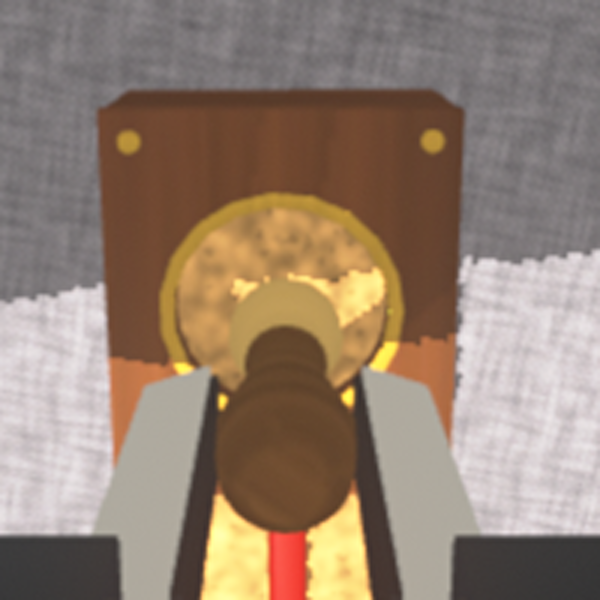

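View pics/s11c.png

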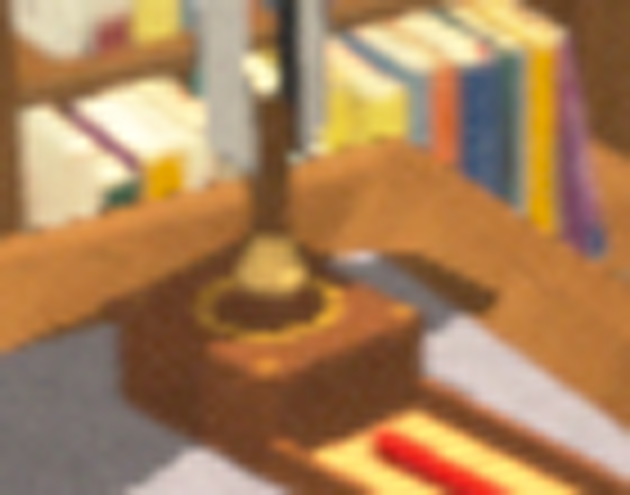

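Call:
carry_out --series '[{"delta_pos": [-0.5,0,-10],"turn": [0,0,0],"hand": 0.0},{"delta_pos": [-0.5,0,-20],"turn": [0,0,0],"hand": 0.0},{"delta_pos": [-0.5,0,-30],"turn": [0,0,0],"hand": 0.0},{"delta_pos": [-0.5,0,-40],"turn": [0,0,0],"hand": 0.0},{"delta_pos": [-0.5,0,-46],"turn": [0,0,0],"hand": 0.0},{"delta_pos": [-0.5,0,-49],"turn": [0,0,0],"hand": 0.0},{"delta_pos": [-0.5,0,-50],"turn": [0,0,0],"hand": 0.0},{"delta_pos": [-0.5,0,-50],"turn": [0,0,0],"hand": 0.0}]'

```text
clock: 23.68
eef_pos: [576.6, 238.9, 60.5]
eef_rot: [3.141, -0.0, 1.75]
wrist_force: [-0.3, -0.3, -0.9]
finger_gap: 23.4
```

Call:
carry_out --series '[{"delta_pos": [0,0,-0.5],"turn": [0,0,0],"hand": 0.0},{"delta_pos": [0,0,-1],"turn": [0,0,0],"hand": 0.0},{"delta_pos": [0,0,-1.4],"turn": [0,0,0],"hand": 0.0},{"delta_pos": [0,0,-1.4],"turn": [0,0,0],"hand": 0.0}]'

```text
clock: 24.18
eef_pos: [576.4, 238.9, 58.9]
eef_rot: [-3.142, 0.0, 1.75]
wrist_force: [0.0, 0.4, -0.3]
finger_gap: 23.5
```

```bash
python3 - <<'E'
from h import *
s=read_state();c=get_calibration("wrist");im=camera("wrist")[:,:,::-1].copy()
print(s["eef_pos"],s["wrist_force"],s["finger_gap"])
crop(im,220,150,420,350,3,"pics/w12.png")
im=camera("side")[:,:,::-1].copy()
crop(im,265,165,335,220,9,"pics/s12c.png")
E
```

```text
[576.44264409 238.88170844  58.88482018] [ 0.04174153  0.35283807 -0.32235864] 23.4738507414181
```

View pics/w12.png

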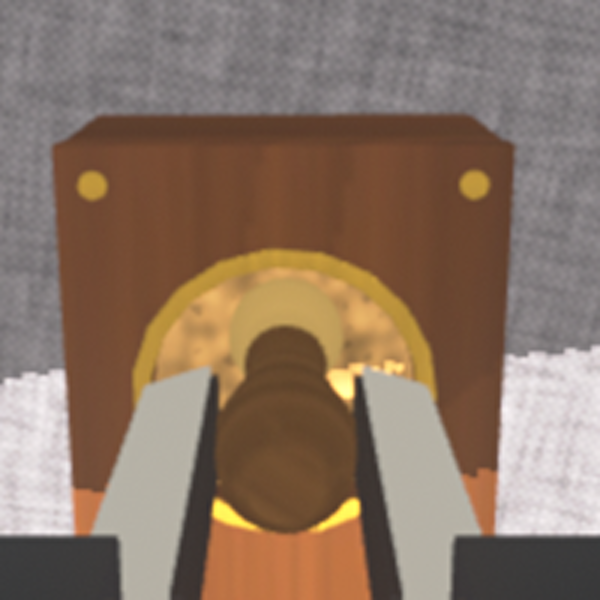

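View pics/s12c.png

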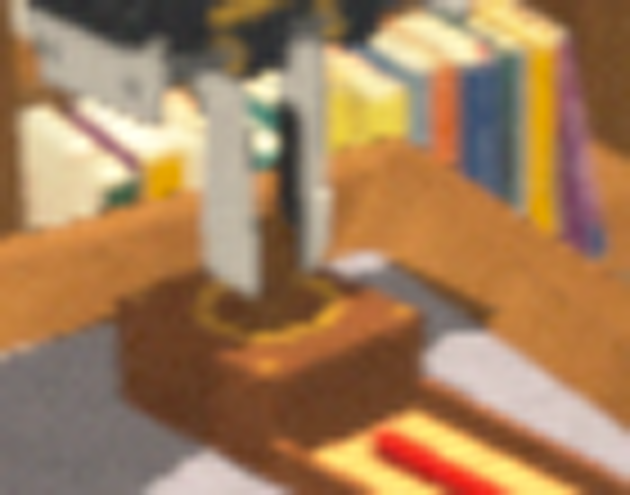

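Call:
carry_out --series '[{"delta_pos": [0,0,-0.4],"turn": [0,0,0],"hand": 0.0},{"delta_pos": [0,0,-0.7],"turn": [0,0,0],"hand": 0.0},{"delta_pos": [0,0,-0.7],"turn": [0,0,0],"hand": 0.0}]'

```text
clock: 24.65
eef_pos: [576.5, 238.9, 58.3]
eef_rot: [3.141, 0.0, 1.75]
wrist_force: [-0.8, -0.4, 0.1]
finger_gap: 23.4
```

Call:
carry_out --series '[{"delta_pos": [0,0,-0.4],"turn": [0,0,0],"hand": 0.0},{"delta_pos": [0,0,-0.8],"turn": [0,0,0],"hand": 0.0},{"delta_pos": [0,0,-0.8],"turn": [0,0,0],"hand": 0.0}]'

```text
clock: 25.02
eef_pos: [576.7, 239.0, 58.3]
eef_rot: [3.141, -0.0, 1.75]
wrist_force: [-1.7, -0.8, 7.7]
finger_gap: 23.5
```

Call:
carry_out --series '[{"delta_pos": [0,0,0.6],"turn": [0,0,0],"hand": 0.0},{"delta_pos": [0,0,0.6],"turn": [0,0,0],"hand": 0.4},{"delta_pos": [0,0,0.6],"turn": [0,0,0],"hand": 0.55},{"delta_pos": [0,0,0.6],"turn": [0,0,0],"hand": 0.6},{"delta_pos": [0,0,0.6],"turn": [0,0,0],"hand": 0.6}]' --squeeze 5

```text
clock: 25.65
eef_pos: [576.4, 238.9, 57.9]
eef_rot: [-3.141, 0.0, 1.75]
wrist_force: [0.2, -0.3, -0.3]
finger_gap: 55.5
```

Call:
carry_out --series '[{"delta_pos": [0,0,15],"turn": [0,0,0],"hand": 0.6},{"delta_pos": [0,0,50],"turn": [0,0,0],"hand": 0.6},{"delta_pos": [0,0,90],"turn": [0,0,0],"hand": 0.6},{"delta_pos": [0,-40,120],"turn": [0,0,0],"hand": 0.6},{"delta_pos": [0,-90,120],"turn": [0,0,0],"hand": 0.6},{"delta_pos": [0,-140,120],"turn": [0,0,0],"hand": 0.6},{"delta_pos": [-40,-180,120],"turn": [0,0,0],"hand": 0.6},{"delta_pos": [-80,-210,120],"turn": [0,0,0],"hand": 0.6}]'

```text
clock: 26.65
eef_pos: [495.4, 27.4, 178.8]
eef_rot: [3.141, 0.0, 1.749]
wrist_force: [1.4, -0.2, -0.6]
finger_gap: 56.2
```

Call:
carry_out --series '[{"delta_pos": [-50,-40,0],"turn": [0,0,0],"hand": 0.6},{"delta_pos": [-80,-60,0],"turn": [0,0,0],"hand": 0.6},{"delta_pos": [-80,-60,0],"turn": [0,0,0],"hand": 0.6}]'

```text
clock: 27.02
eef_pos: [415.6, -32.0, 179.4]
eef_rot: [3.14, 0.001, 1.748]
wrist_force: [0.2, -0.1, 0.4]
finger_gap: 56.5
```

```bash
python3 - <<'E'
from h import *
s=read_state();print(s["clock"],s["eef_pos"],s["wrist_force"],s["finger_gap"])
im=camera("side")[:,:,::-1].copy()
crop(im,255,165,445,310,4,"pics/s13c.png")
im=camera("top")[:,:,::-1].copy()
crop(im,150,120,450,300,2.6,"pics/t13c.png")
crop(im,160,165,280,230,6,"pics/t13d.png")
E
```

```text
27.025 [415.58133554 -32.0301311  179.3675115 ] [ 0.17511731 -0.07360793  0.40074578] 56.528961545406084
```

View pics/s13c.png

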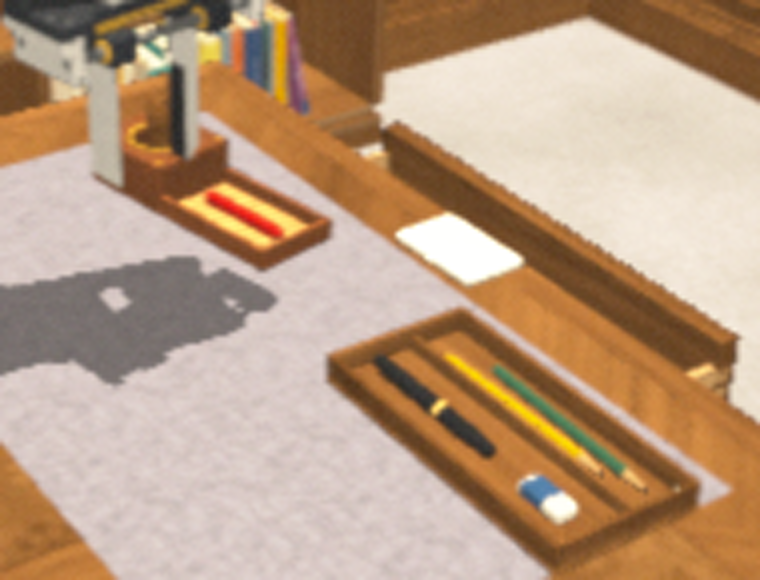

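View pics/t13c.png

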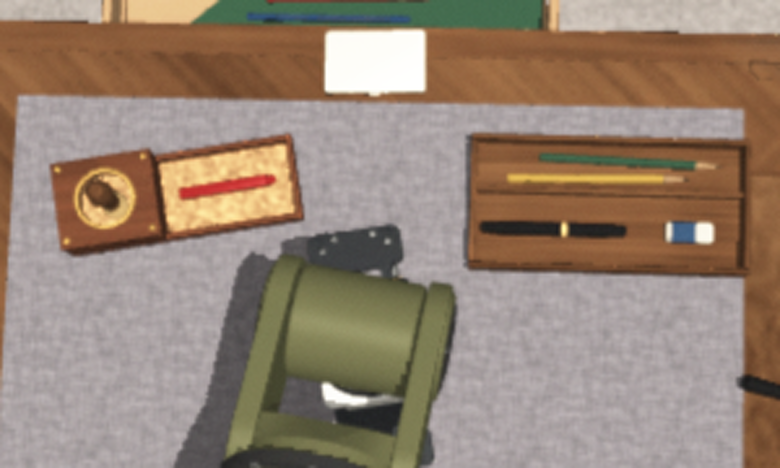

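View pics/t13d.png

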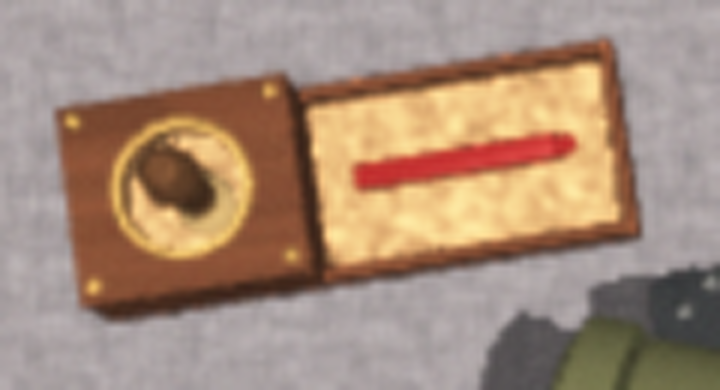

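Call:
carry_out --series '[{"delta_pos": [0,-50,30],"turn": [0,0,0],"hand": 0.6},{"delta_pos": [-20,-100,60],"turn": [0,0,0],"hand": 0.6},{"delta_pos": [-20,-150,60],"turn": [0,0,0],"hand": 0.6},{"delta_pos": [-20,-180,60],"turn": [0,0,0],"hand": 0.6},{"delta_pos": [-20,-180,60],"turn": [0,0,0],"hand": 0.6}]'

```text
clock: 27.75
eef_pos: [397.1, -212.1, 237.8]
eef_rot: [-3.141, -0.0, 1.748]
wrist_force: [0.1, 0.5, 0.3]
finger_gap: 56.5
```

```bash
python3 - <<'E'
from h import *
im=camera("side")[:,:,::-1].copy()
c=get_calibration("side");print((proj(c,[[576.5,238.9,84],[576.5,238.9,47.5],[576.5,238.9,5]])-[265,165])*9)
crop(im,265,165,335,220,9,"pics/s14c.png")
E
```

```text
[[258.35596266 215.49563903]
 [261.02857121 299.48944265]
 [264.07851891 394.77497948]]
```

View pics/s14c.png

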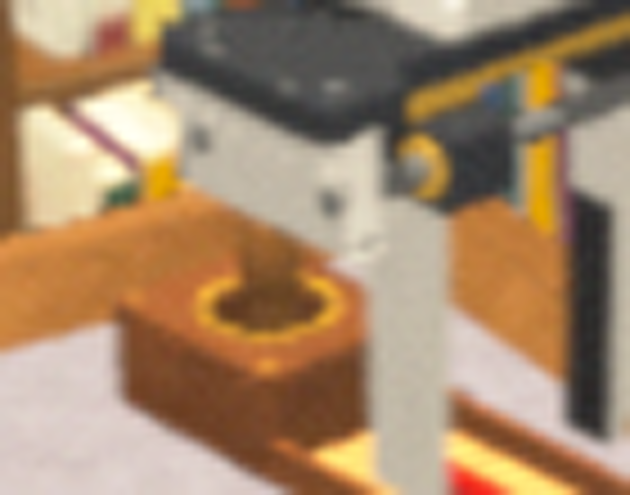

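Call:
carry_out --series '[{"delta_pos": [0,0,0],"turn": [0,0,0],"hand": 0.6},{"delta_pos": [0,0,0],"turn": [0,0,0],"hand": 0.6}]'

```text
clock: 28.05
eef_pos: [396.8, -210.3, 238.1]
eef_rot: [3.141, 0.0, 1.751]
wrist_force: [0.2, 0.4, -0.3]
finger_gap: 56.7
```

```bash
python3 -c "
from cell import *
print(sign_off())"
```

```text
the job is handed in; nothing more can be done
None
```

The job is done and handed in at about 28 s, in the order asked. The pen and the eraser lie in the wide lane of the tray, the wax stick lies in the open bay, and the seal stands in the box, lowered through the port.

- **Tray and bay:** The last top and side pictures show the pen and eraser lying flat and clear of each other. They show the wax lying flat, well off the bay's walls.
- **Seal:** It stands upright near the middle of the port. The last side picture had the top of the handle hidden behind the gripper, so I judged upright from the visible part of the handle and an earlier top view.
- **Port clearance:** The fingertips stopped about 10 mm above the brass ring. No force showed at the end of each lowering step until the foot met the floor, at about 8 N.
- **One disagreement:** Estimates of the port's centre from the top and wrist cameras differed by up to about 3 mm. I used a value in between, well inside the roughly 12 mm of clearance.
- **Bystanders:** I did not go near the card case, the magnifying glass or the pink look-alike. The card case looked unmoved in the last top picture. That picture shows only the tip of the magnifier's handle and not the pink box, so I did not check those two at the end.

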